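# Rack the washed plate, then jack up the draining rack and hold it

## Robot

A 6-joint arm with a two-finger parallel gripper is mounted at the origin on a cart in front of the work surface, level with it; the furniture and walls round the work are solid. World frame = base frame: x ahead of the robot, y to its left, z up, the work surface at z = 0. Lengths are in m, angles in rad, forces in N, time in s.
With the tool pointing down it reaches from about 0.35 to 0.975 m from the base axis. Payload 7.1 kg.
Tool frame: the origin (TCP) lies midway between the tips of the shut fingers; the grasp point (between the pads) lies 19 mm behind it (pinch_z is the distance from the TCP to the grasp point, in m); y points along the fingers, z is the direction in which the jaws open and shut, and the axes are right-handed (so a half turn about y gives the same grasp; the last joint's range is limited). The gripper opens to 88 mm and grips with 3 to 60 N. Pads are 20 mm wide; open, the fingers measure 115 mm over their backs; the gripper's body (75 mm by 178 mm) begins 61 mm behind the grasp point.
Start: joints at [1.093, 0.423, 1.63, -0, 1.089, -0.019], TCP at [0.277, 0.56, 0.223] pointing down, gripper open.
Joint ranges: [-3, 3], [-0.9, 2.11], [0.09, 2.58], [-1.31, 4.45], [0.11, 2.69], [-2.54, 2.54]. Speed limits (rad/s): [2.39, 2.39, 3.01, 3.14, 3.14, 3.14].

## Interface

Orientations are given as a rotation vector (axis times angle).
In Python, from rig import * gives the robot as it stands.
- The arm moves only by the tool carry_out, never from a script. Its argument "commands" is a list of rows, each a list of 5 numbers: the shift along the tool's x, y, z in mm, then the turn about the tool's y in rad, then the opening in per cent of the stroke, from 0 (shut) to 100 (fully open). A call has 1 to 5 rows; each row shifts and turns the commanded pose from where the row before left it, along the tool's axes as they then stand; what a row does not reach is not made up. A row lasts 1/8 s, in which the tool goes at most 62.5 mm and 10.7 degrees, less where a joint would pass 70% of its speed; a pose out of reach is approached as far as the arm can. A call is refused whole if a number of a shift passes 62.5 or a number of a turn 0.188, either way. A call with a gripper value outside its range is refused whole. The fingers move at their own pace and stop on an object; "force" is the grip in N (left out, the last holds). Time passes only in rows, so rows that do not move let the fingers close. It gives the time, the measured TCP pose, the force and the opening at its end, in the units of the state.
- get_obs(): the state, without advancing time (a new reading comes with each control period).
- capture(name): name is "side" or "top" or "wrist"; returns a dict with "image" (480x640x3 uint8, red, green, blue), "range_z" (480x640 float32, m along the optical axis (not along the pixel's ray), 0 where there is no reading), "intrinsics" (3x3 intrinsics, pixels), "view" (4x4, takes a point from world to camera coordinates). Camera axes: x right, y down, z forward; pixel columns grow to the right and rows downward; lengths in m; the calibration is good to about 2 mm. A picture is of the moment at which its call begins.
- job_done(): hands the job in, once; it reports no verdict.
Trained networks look in the newest picture that a camera, given by its name, has taken for a name from the list of things; names that differ only in an ending like _2 or _b are one class to them, and where a whole thing is asked for, a point or a joint stands for the part that bears it (a point fixed in the world has none). Each returns a list of dicts, best first, with "score" (0 to 1); they miss things now and then, are a little off and sometimes report something else, mostly with a low value. They report only what shows in the picture. A call takes as long as a camera call. They do not tell look-alikes from the thing itself.
- boxes_of(camera, query): "box" ([left, top, right, bottom] in pixels, round what is visible of it).
- tip_of(camera, query): "location" ([column, row] in pixels: a listed point, or the origin of a listed thing).
The state is a dict: "time_s": time; "qpos": joint angles; "dq": joint speeds; "joint_efforts": joint torques, N m; "ee_pos": TCP position; "ee_rot": TCP orientation; "contact_force": force on the tool from outside, world axes, zero at the start; "wrist_torque": the same for the moment, N m; "width": finger opening in m.
Only numpy, scipy, OpenCV 4.12 (cv2) and the standard library are available. Lean on these libraries where they do the work, as an engineer would, in place of code of your own. Each camera call takes 0.05 s, during which the arm holds its last target.

## Task

Stand the washed copper printing plate on edge in the empty middle slot of the wooden draining rack and let it go. Then set the green toe jack flat on the bench with its round saddle squarely under the rack's yellow lift pad, and press the jack's orange handle paddle fully down so that only the jack tilts the rack up for draining. Finish while still holding the handle down, and leave the other things where they are.

Things in the scene. Friction and masses are not known exactly. Their poses are not given: they have to be found in the camera images.
- plate: Copper-faced printing plate on a dark wood backing, 9 mm thick (its x), 110 mm wide (its y), 120 mm tall (its z), 0.18 kg; loose. Origin: centre of its lower edge. It starts upright on edge in the slot of the white wash stand, its lower edge 10 mm above the bench; grasp it by its two faces near the top edge.
- stand: White wash stand, 70 x 130 x 35 mm, fixed, with one slot 14 mm wide along its y, floor of the slot 10 mm above the bench, open at both ends. Origin: centre of its underside.
- rack_base: Wooden draining rack, 150 mm (x) by 168 mm (y), its foot fixed to the bench. Origin: centre of the underside. Its tray is hinged along the +y edge (line parallel to x, 85 mm from the origin, 13 mm above the bench) and has three slots along y, 50 mm apart in x; the outer two hold grey plates, the middle one is empty. End boards 43 mm above the bench close the slots, 144 mm apart inside.
- rack_slot (a point): Middle of the floor of the empty middle slot, 18 mm above the bench; tilts with the tray. Axes as rack_base: the slot runs along y, x is across it, z up out of it. It is bounded by two pairs of upright dowels, 62 mm above the bench, 38 mm either side of this point in y: 12 mm thick with round tips: clear width 14 mm, widening to 26 mm at the tips.
- rack_pad (a point): Centre of the underside of the yellow lift pad, 28 mm across, 50 mm above the bench when the tray is down, 132 mm from the rack's origin to its -y. It is under a steel bracket 34 mm wide, top 66 mm above the bench with a yellow disc on it, free end 20 mm beyond the pad's centre, upright plate 42 mm behind it at the rack. Same axes as rack_slot. Takes 5 to 10 N to lift.
- rack (a joint): Tilt of the tray about its hinge: 0 rad lying down (it falls back by itself), about 0.12 with the jack's handle fully down.
- jack: Green toe jack, loose, about 0.9 kg. Origin: centre of its underside below the housing; +x points to the toe and saddle, -x to the handle. Base 8 mm thick, 70 mm wide (y), x = -160 to +90 mm. Housing: block 40 mm wide in y, x = -20 to +30 mm, top 79 mm up; grip the jack by it, across y. Carry it less than 10 mm up (or slide it) along its x to bring the toe under the pad.
- jack_grip (a point): Point in the jack's housing to grip at: x = +5 mm, y = 0, 60 mm above the jack's underside.
- jack_saddle (a point): Centre of the top of the round saddle, 38 mm across, black rubber top, on the jack's toe: x = +78 mm, y = 0 of the jack, 40 mm above its underside with the handle up, which is 10 mm below the lift pad. It rises 36 mm in step with the handle.
- jack_handle (a joint): The jack's handle: 0 rad up (a spring returns it), 0.60 at its stop fully down. Axis along the jack's y at x = -30 mm, 62 mm above its underside. The saddle rises 6 mm per 0.1 rad. There is no ratchet: let go, and the handle rises and the saddle sinks.
- jack_paddle (a point): Centre of the top of the orange handle paddle (50 mm long, 40 mm wide), about 105 mm behind the handle's axis: about 115 mm above the bench with the handle up, 54 mm fully down; a straight push down near its middle works. Takes 5 to 12 N under load.
- plate_a: Grey plate 9 x 110 x 90 mm standing in the rack's slot nearest the robot; leave it there. Origin: centre of its lower edge.
- plate_b: Grey plate 9 x 110 x 90 mm standing in the rack's slot farthest from the robot; leave it there. Origin: centre of its lower edge.
- sanding_block: Brown cork sanding block, 42 x 72 x 30 mm; bystander. Origin: centre of its underside.
- tape: Roll of masking tape lying flat, 96 mm across, 25 mm tall; bystander. Origin: centre of its underside.
- baren: Black round hand baren with a wooden bow, 108 mm across, 34 mm tall; bystander. Origin: centre of its underside.
Things that resemble listed ones, but are neither listed nor needed, are in the scene too. What is shaped like the plate but turquoise is not meant.

How it is judged:
On the way, in this order (a step that is already met when the one before it is completed fails the run):
1. the copper plate stands on edge in the middle slot, let go, the tray down (x of plate in the frame of rack_slot between -0.009 and 0.009 m and y of plate in the frame of rack_slot between -0.022 and 0.022 m and z of plate in the frame of rack_slot below 0.006 m and angle between the z axis of plate and the z axis of rack_slot, either way round below 0.2 rad and contact force between the fingers and plate below 0.1 N and value of joint rack below 0.02 rad), for 0.2 s.
2. the jack stands flat with its saddle under the lift pad, handle still up (horizontal distance between jack_saddle and rack_pad below 0.015 m and angle between jack's own z axis and vertical below 0.05 rad and height (world z) of jack below 0.004 m and value of joint jack_handle below 0.1 rad and value of joint rack below 0.02 rad), for 0.2 s.
3. the handle is pressed down and the jack has tilted the tray (value of joint jack_handle above 0.5 rad and value of joint rack above 0.08 rad), for 0.2 s.
At the end, for the whole second after the job is handed in: Copper plate in the middle slot (9 mm across, 22 mm along, edge within 8 mm of its floor, 0.2 rad), untouched; jack flat, saddle within 20 mm of the pad (15 mm when set); fingers hold the handle past 0.5 rad with over 1.5 N; tray tilted past 0.08 rad, borne by the jack alone, all at rest (all of step 3 and x of plate in the frame of rack_slot between -0.009 and 0.009 m and y of plate in the frame of rack_slot between -0.022 and 0.022 m and z of plate in the frame of rack_slot below 0.008 m and angle between the z axis of plate and the z axis of rack_slot, either way round below 0.2 rad and horizontal distance between jack_saddle and rack_pad below 0.02 m and angle between jack's own z axis and vertical below 0.05 rad and height (world z) of jack below 0.004 m and contact force between the fingers and jack above 1.5 N and contact force between jack and rack_base above 2 N and contact force between each of the arm, the fingers and rack_base below 0.5 N and contact force between each of the arm, the fingers and plate below 0.5 N and linear speed of plate below 0.02 m/s and velocity of joint rack below 0.1 rad/s); the arm keeps its last pose, push and grip.
It fails at once if the sanding block, tape or baren is moved by more than 30 mm (distance of any of sanding_block, tape, baren from where it was at the start of the episode above 0.03 m).
It fails at once if a grey plate is knocked out of its place (distance of any of plate_a, plate_b from where it was at the start of the episode above 0.05 m).
It fails at once if the robot lifts the tray itself instead of with the jack (value of joint rack above 0.03 rad and contact force between any of the arm, the fingers and rack_base above 3 N).
It fails at once if the copper plate or the jack is tipped over (angle between plate's own z axis and vertical above 0.7 rad or angle between jack's own z axis and vertical above 0.5 rad).
It also fails if it takes over 64 s, if anything falls off the work surface, if the arm or the gripper's body presses on something with over 40 N, if the wrist force passes 120 N, or if a joint passes its speed limit or range.

## Working session

There is one attempt and no reset: what is moved stays moved. The work goes in short steps, Python scripts to look and compute and a tool call to move; the robot and the scene stay as the last step left them, time stands still between calls to the robot, and variables do not carry over. Pictures are saved under pics/ and viewed, and the job is handed in when it is done.

Besides the shell and the picture viewer there is one more tool, called after "Call:" by a JSON object that holds its "op" and its "data". carry_out: Moves the arm, as the interface text tells. Its arguments: {"type":"object","properties":{"commands":{"type":"array","items":{"type":"array","items":{"type":"number"}}},"force":{"type":"number"}},"required":["commands"]}

```bash
ls; mkdir -p pics; cat > h.py <<'E'
from rig import *
import numpy as np, cv2
from scipy.spatial.transform import Rotation as R
def shot(cam,name,crop=None,scale=1):
    c=capture(cam); im=c["image"][:,:,::-1].copy()
    if crop: l,t,r,b=crop; im=im[t:b,l:r]
    if scale!=1: im=cv2.resize(im,None,fx=scale,fy=scale)
    cv2.imwrite(f"pics/{name}.png",im); return c
def world(c,u,v,z=None,d=None):
    K=c["intrinsics"];V=c["view"];Rw=V[:3,:3];o=-Rw.T@V[:3,3]
    r=Rw.T@np.linalg.inv(K)@np.array([u,v,1.])
    if z is not None: return o+r*(z-o[2])/r[2]
    if d is None: d=c["range_z"][int(round(v)),int(round(u))]
    return o+r*d
def cloud(c):
    K=c["intrinsics"];V=c["view"];Rw=V[:3,:3];o=-Rw.T@V[:3,3]
    v,u=np.mgrid[:480,:640]; p=np.stack([u,v,np.ones_like(u)],-1)@np.linalg.inv(K).T
    return (p*c["range_z"][...,None])@Rw+o
def pix(c,p):
    q=c["view"][:3,:3]@p+c["view"][:3,3]; q=c["intrinsics"]@q; return q[:2]/q[2]
E
python3 - <<'E'
from h import *
np.set_printoptions(precision=4,suppress=True)
for n in ["side","top","wrist"]:
    c=shot(n,n+"0"); print(n,c["view"])
o=get_obs(); print(o["time_s"],o["ee_pos"],R.from_rotvec(o["ee_rot"]).as_matrix(),o["width"],o["contact_force"])
E
```

```text
pics
side [[ 0.8007 -0.599  -0.0084 -0.5534]
 [-0.3545 -0.4624 -0.8127  0.2267]
 [ 0.483   0.6537 -0.5826  1.2872]
 [ 0.      0.      0.      1.    ]]
top [[ 0.0045 -1.      0.0044 -0.0897]
 [-0.9757 -0.0054 -0.2192  0.6243]
 [ 0.2192 -0.0033 -0.9757  1.2921]
 [ 0.      0.      0.      1.    ]]
wrist [[ 0.4429  0.8966 -0.002  -0.623 ]
 [ 0.8667 -0.4276  0.2571 -0.0315]
 [ 0.2297 -0.1156 -0.9664  0.3911]
 [ 0.      0.      0.      1.    ]]
0.15 [0.2766 0.56   0.2221] [[ 0.8966 -0.0006  0.4429]
 [-0.4429 -0.001   0.8966]
 [-0.     -1.     -0.0012]] 0.08813523023481964 [ 0.076  -0.5083 -0.3933]
```

View pics/side0.png

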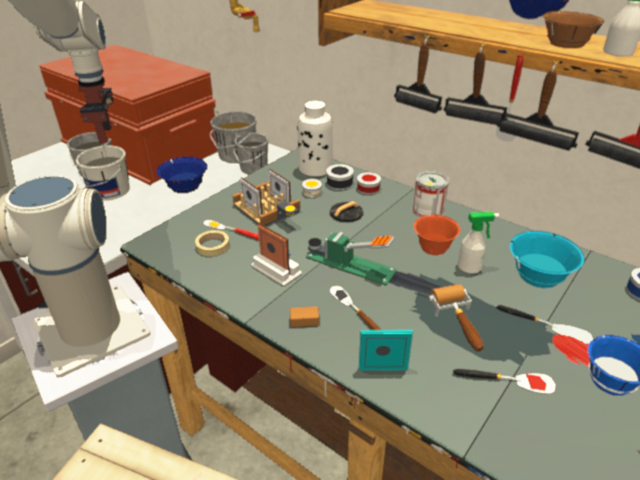

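View pics/top0.png

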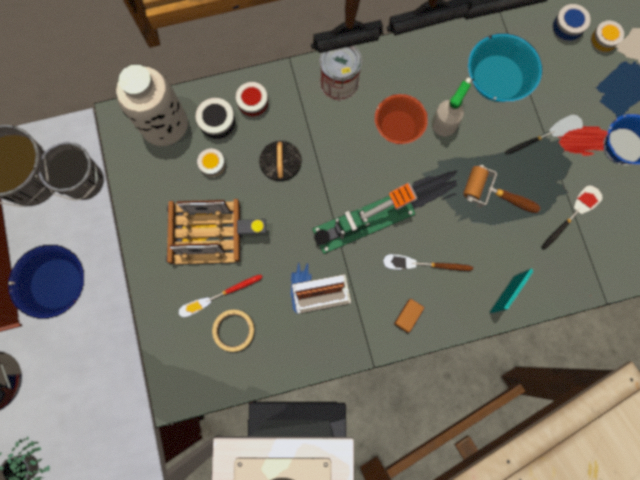

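View pics/wrist0.png

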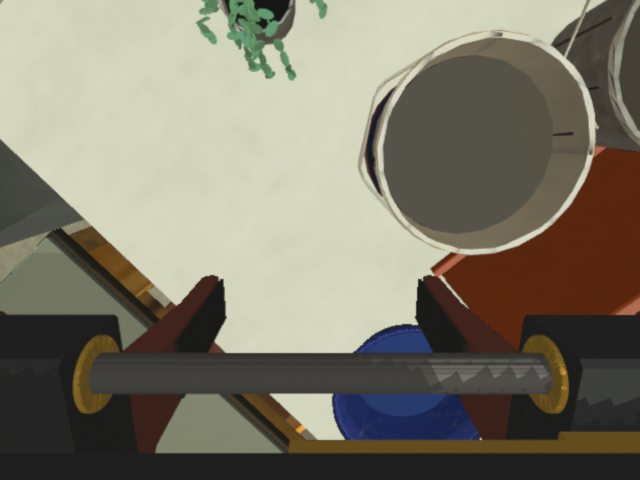

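The top view shows the rack at about (204,233), its pad at (258,226), the jack from (322,238) to (402,195), and the copper plate in its stand at (322,292). Next I'll measure these.

```bash
python3 - <<'E'
from h import *
np.set_printoptions(precision=4,suppress=True)
c=shot("top","top1",(150,150,450,350),2.6)
s=capture("side")
for n,cc in(("top",c),("side",s)):
  for q in ["plate","stand","rack_base","rack_slot","rack_pad","jack","jack_grip","jack_saddle","jack_paddle","plate_a","tape","baren","sanding_block"]:
    for r in tip_of(n,q)[:3]:
        h={"plate":.01,"rack_slot":.018,"rack_pad":.05,"jack_grip":.06,"jack_saddle":.04,"jack_paddle":.115,"plate_a":.018}.get(q,0)
        if r["score"]>.3: print(n,q,round(r["score"],2),np.round(r["location"],1),world(cc,*r["location"],z=h))
P=cloud(c); np.save("P.npy",P)
hsv=cv2.cvtColor(c["image"],cv2.COLOR_RGB2HSV)
def stat(name,m):
    p=P[m&(c["range_z"]>0)]; print(name,len(p),p.min(0),p.max(0)); return p
H,S,V=hsv[...,0],hsv[...,1],hsv[...,2]
reg=np.zeros_like(H,bool); reg[150:350,150:450]=1
# copper plate top edge: heights 0.12-0.14
m=reg&(P[...,2]>.115)&(P[...,2]<.14)&(P[...,0]<.5)
p=stat("plate top",m)
for nm,m in [("yellow",reg&(H>22)&(H<33)&(S>170)&(V>150)&(P[...,2]>.055)),("orange",reg&(S>180)&(H<14)&(V>180)&(P[...,2]>.07)),("housing",reg&(abs(P[...,2]-.079)<.004)&(H>40)&(H<90)),("saddle",reg&(abs(P[...,2]-.04)<.004)&(V<60)),("dowels",reg&(abs(P[...,2]-.0615)<.003)&(P[...,1]>.1))]:
    q=stat(nm,m)
    if len(q): print(np.median(q,0),cv2.minAreaRect((q[:,:2]*1000).astype(np.float32)))
print(cv2.minAreaRect((p[:,:2]*1000).astype(np.float32)))
E
```

```text
top plate 0.87 [318.1 294.2] [ 0.4761 -0.0758  0.01  ]
top plate 0.76 [502.2 294.2] [ 0.4783 -0.5145  0.01  ]
top plate 0.71 [204.9 249.5] [0.5828 0.1987 0.01  ]
top stand 0.72 [319.  292.8] [ 0.4805 -0.0779  0.    ]
top rack_base 0.57 [203.7 232.2] [0.6277 0.2057 0.    ]
top rack_base 0.43 [201.5 251.3] [0.5801 0.2087 0.    ]
top rack_slot 0.78 [206.8 229.3] [0.631  0.1949 0.018 ]
top rack_pad 0.88 [259.2 227.9] [0.6281 0.0646 0.05  ]
top jack 0.73 [256.6 225.1] [0.6463 0.0766 0.    ]
top jack 0.67 [350.7 227.6] [ 0.6412 -0.1549  0.    ]
top jack_grip 0.63 [349.2 219.6] [ 0.6471 -0.1483  0.06  ]
top jack_saddle 0.61 [319.2 238.6] [ 0.605  -0.0777  0.04  ]
top jack_saddle 0.41 [233.8 324.4] [0.4024 0.1176 0.04  ]
top jack_paddle 0.64 [401.5 193.9] [ 0.695  -0.2656  0.115 ]
top plate_a 0.87 [318.1 294.2] [ 0.4752 -0.0758  0.018 ]
top plate_a 0.76 [502.2 294.2] [ 0.4774 -0.5121  0.018 ]
top plate_a 0.71 [204.9 249.5] [0.5813 0.197  0.018 ]
top tape 0.56 [231.7 324.7] [0.4039 0.1284 0.    ]
top baren 0.64 [282.4 161.9] [0.8101 0.0164 0.    ]
top sanding_block 0.7 [403.7 315.8] [ 0.4268 
[... 1563 characters left out ...]
28856658935547), 23.15644645690918)
housing 242 [ 0.6155 -0.2262  0.075 ] [ 0.675  -0.1167  0.083 ]
[ 0.6409 -0.1538  0.0787] ((651.0596313476562, -173.87081909179688), (40.84736633300781, 108.34284210205078), 26.60529327392578)
saddle 154 [ 0.5761 -0.1873  0.0361] [0.6427 0.1496 0.0439]
[ 0.6117 -0.0844  0.0397] ((608.1299438476562, -18.664169311523438), (44.00139236450195, 341.8145446777344), 6.83906364440918)
dowels 180 [0.5556 0.101  0.0586] [0.6781 0.2554 0.0644]
[0.6346 0.1654 0.0615] ((617.3529663085938, 179.28236389160156), (116.42792510986328, 157.91807556152344), 3.548997640609741)
((477.16595458984375, -80.11860656738281), (10.063167572021484, 108.960205078125), 11.23826789855957)
```

View pics/top1.png

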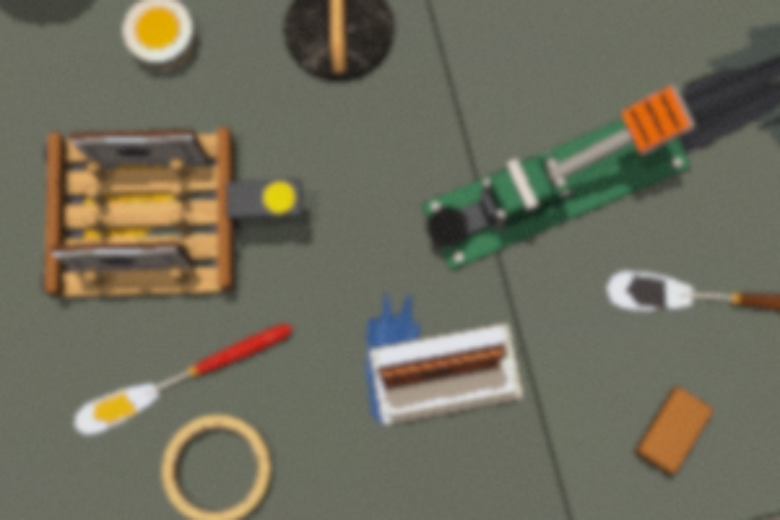

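```bash
python3 - <<'E'
from h import *
np.set_printoptions(precision=4,suppress=True)
P=np.load("P.npy")
m=(abs(P[...,2]-.043)<.004)&(P[...,0]>.52)&(P[...,0]<.74)
for lo,hi in((.26,.30),(.105,.135)):
    q=P[m&(P[...,1]>lo)&(P[...,1]<hi)]; r=cv2.minAreaRect((q[:,:2]*1000).astype(np.float32)); print(len(q),r,np.polyfit(q[:,0],q[:,1],1), q.min(0),q.max(0))
# bracket top z .066
q=P[(abs(P[...,2]-.065)<.006)&(P[...,1]>.03)&(P[...,1]<.11)&(P[...,0]>.58)&(P[...,0]<.68)]
print(len(q),cv2.minAreaRect((q[:,:2]*1000).astype(np.float32)))
# dowel tips
q=P[(P[...,2]>.054)&(P[...,2]<.068)&(P[...,1]>.12)&(P[...,1]<.27)&(P[...,0]>.54)&(P[...,0]<.72)]
for k in q[::3]: print(np.round(k*1000),end=" ")
# jack base z .008
q=P[(abs(P[...,2]-.008)<.004)&(P[...,1]>-.32)&(P[...,1]<-.05)&(P[...,0]>.56)&(P[...,0]<.74)]
print()
print(len(q),cv2.minAreaRect((q[:,:2]*1000).astype(np.float32)))
q=P[(abs(P[...,2]-.079)<.003)&(P[...,1]>-.185)&(P[...,1]<-.1)&(P[...,0]>.59)&(P[...,0]<.7)]
print(len(q),cv2.minAreaRect((q[:,:2]*1000).astype(np.float32)))
E
```

```text
231 ((622.2618408203125, 276.12420654296875), (147.09922790527344, 13.100361824035645), 2.5874991416931152) [0.0353 0.2541] [0.5487 0.2683 0.039 ] [0.6955 0.2848 0.0469]
243 ((627.846923828125, 117.38117980957031), (147.65647888183594, 16.835878372192383), 2.187969207763672) [0.039 0.096] [0.5541 0.1085 0.039 ] [0.7015 0.1279 0.0469]
361 ((629.3611450195312, 78.40501403808594), (35.43916320800781, 63.1123046875), 0.17151355743408203)
[678. 141.  62.] [674. 161.  68.] [674. 147.  68.] [671. 239.  68.] [671. 220.  68.] [673. 204.  63.] [673. 193.  62.] [672. 185.  67.] [673. 179.  62.] [674. 172.  60.] [674. 165.  60.] [673. 157.  63.] [673. 150.  62.] [672. 143.  65.] [672. 246.  55.] [669. 236.  66.] [670. 230.  65.] [671. 224.  57.] [671. 217.  59.] [672. 210.  57.] [671. 203.  60.] [672. 196.  57.] [672. 189.  57.] [672. 167.  58.] [670. 234.  55.] [668. 160.  61.] [667. 236.  56.] [665. 161.  67.] [662. 241.  66.] [663. 235.  62.] [662. 161.  66.] [659. 241.  67.] [659. 233.  67.] [661. 164.  60.] [661. 157.  60.] [658. 240.  60.] [658. 232.  64.] [660. 160.  56.] [656. 235.  58.]
[... 590 characters left out ...]
 68.] [571. 210.  66.] [571. 201.  67.] [572. 192.  64.] [572. 186.  61.] [572. 179.  61.] [573. 172.  59.] [572. 160.  63.] [573. 154.  57.] [570. 252.  58.] [571. 245.  55.] [569. 234.  62.] [569. 223.  62.] [570. 216.  59.] [570. 209.  61.] [570. 203.  58.] [567. 157.  65.] [564. 234.  63.] [566. 163.  59.] [565. 155.  61.] [562. 233.  66.] [563. 160.  60.] [564. 154.  55.] [560. 234.  61.] [560. 162.  63.] [561. 156.  57.] [558. 235.  57.] [559. 160.  56.] [556. 234.  60.] 
1717 ((649.5819091796875, -184.87876892089844), (179.20867919921875, 269.7875671386719), 0.08650976419448853)
213 ((641.4082641601562, -152.36245727539062), (43.516082763671875, 67.36216735839844), 15.137438774108887)
```

Call:
{"op": "carry_out", "data": {"commands": [[38.6,0,-40.4,0,100],[38.6,0,-40.4,0,100],[38.6,0,-40.4,0,100],[38.6,0,-40.4,0,100],[38.6,0,-40.4,0,100]]}}

```text
time_s: 2.17
ee_pos: [0.3607, 0.2922, 0.2229]
ee_rot: [-1.54, 0.359, -0.36]
contact_force: [0.8, 0.1, 0.8]
width: 0.0876
```

Call:
{"op": "carry_out", "data": {"commands": [[38.6,0,-40.4,0,100],[38.6,0,-40.4,0,100],[38.6,0,-40.4,0,100],[38.6,0,-40.4,0,60],[38.6,0,-40.4,0,60]]}}

```text
time_s: 2.8
ee_pos: [0.4445, 0.0254, 0.2231]
ee_rot: [-1.54, 0.359, -0.361]
contact_force: [0.6, 0.4, -0.5]
width: 0.0715
```

Call:
{"op": "carry_out", "data": {"commands": [[38.6,0,-40.4,0,60],[38.6,0,-40.4,0,60],[0,0,0,0.183,60],[0,0,0,0.183,60],[0,0,0,0.183,60]]}}

```text
time_s: 3.42
ee_pos: [0.4774, -0.0798, 0.2227]
ee_rot: [-1.422, 0.79, -0.791]
contact_force: [-0.2, -0.5, 0.6]
width: 0.053
```

Call:
{"op": "carry_out", "data": {"commands": [[0,0,0,0.183,60],[0,0,0,0.183,60],[0,0,0,0,60],[0,0,0,0,60]]}}

```text
time_s: 3.92
ee_pos: [0.4774, -0.0794, 0.2227]
ee_rot: [-1.297, 1.06, -1.06]
contact_force: [0.2, -0.6, 0.3]
width: 0.0527
```

```bash
python3 - <<'E'
from h import *
np.set_printoptions(precision=4,suppress=True)
o=get_obs(); M=R.from_rotvec(o["ee_rot"]).as_matrix();print(o["ee_pos"],M,np.degrees(np.arctan2(M[1,2],M[0,2])))
c=shot("wrist","w1"); P=cloud(c)
m=(P[...,2]>.12)&(P[...,2]<.14)&(c["range_z"]>0)&(abs(P[...,0]-.477)<.03)&(abs(P[...,1]+.08)<.07)
q=P[m]; print(len(q),cv2.minAreaRect((q[:,:2]*1000).astype(np.float32)))
q=q[q[:,2]>.127];print(len(q),cv2.minAreaRect((q[:,:2]*1000).astype(np.float32)),q.max(0))
E
```

```text
[ 0.4774 -0.0794  0.2227] [[ 0.1992  0.0001  0.9799]
 [-0.9799 -0.      0.1992]
 [ 0.     -1.      0.0001]] 11.492889396945797
1991 ((476.349365234375, -81.27583312988281), (8.949555397033691, 109.06678009033203), 11.186127662658691)
1970 ((476.3895568847656, -81.40185546875), (8.93548583984375, 108.80345153808594), 11.205094337463379) [ 0.4912 -0.0275  0.1327]
```

View pics/w1.png

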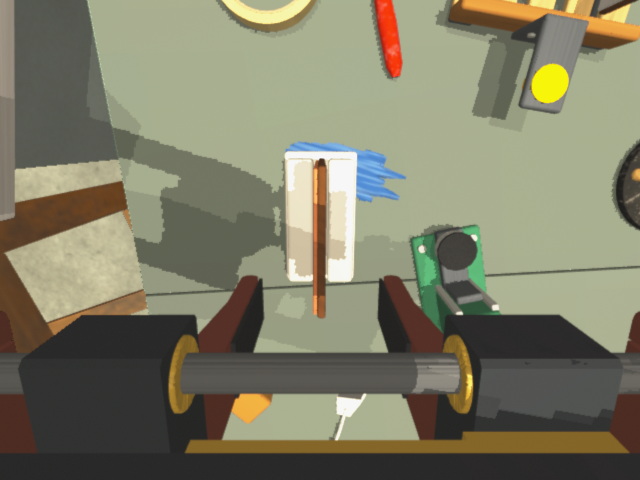

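The wrist view shows the copper plate upright between the fingers at (320,235). Measured centre is (0.4764, -0.0814) at 11.2°, so I'll descend and grip.

Call:
{"op": "carry_out", "data": {"commands": [[2,31,-0.6,0,60],[0,31,0,0,60],[0,31,0,0,60],[0,31,0,0,60],[0,0,0,0,60]], "force": 20}}

```text
time_s: 4.6
ee_pos: [0.4756, -0.0812, 0.0971]
ee_rot: [-1.299, 1.065, -1.059]
contact_force: [0.1, -0.1, 0.6]
width: 0.0528
```

Call:
{"op": "carry_out", "data": {"commands": [[0,0,0,0,0],[0,0,0,0,0],[0,0,0,0,0],[0,0,0,0,0],[0,0,0,0,0]]}}

```text
time_s: 5.22
ee_pos: [0.4772, -0.0816, 0.099]
ee_rot: [-1.296, 1.063, -1.063]
contact_force: [-1.1, -0.2, 4.9]
width: 0.0087
```

Call:
{"op": "carry_out", "data": {"commands": [[0,-31,0,0,0],[0,-31,0,0,0],[0,-31,0,0,0],[0,-31,0,0,0],[0,0,0,0,0]]}}

```text
time_s: 5.85
ee_pos: [0.4784, -0.0818, 0.2244]
ee_rot: [-1.294, 1.059, -1.066]
contact_force: [-0.1, 0.0, -2.7]
width: 0.0087
```

Call:
{"op": "carry_out", "data": {"commands": [[-40.7,0,33.5,0,0],[-40.7,0,33.5,0,0],[-40.7,0,33.5,0,0],[-40.7,0,33.5,0,0],[-40.7,0,33.5,0,0]]}}

```text
time_s: 6.48
ee_pos: [0.6012, 0.1523, 0.2203]
ee_rot: [-1.299, 1.065, -1.062]
contact_force: [0.7, 0.1, -1.6]
width: 0.009
```

Call:
{"op": "carry_out", "data": {"commands": [[-40.7,0,33.5,0,0],[0,0,0,0.08,0],[0,0,0,0.08,0],[0,0,0,0,0],[0,0,0,0,0]]}}

```text
time_s: 7.1
ee_pos: [0.626, 0.197, 0.2214]
ee_rot: [-1.229, 1.182, -1.18]
contact_force: [-0.8, 0.7, -2.2]
width: 0.0089
```

```bash
cat > m.py <<'E'
from h import *
np.set_printoptions(precision=4,suppress=True)
def tcp():
    o=get_obs(); M=R.from_rotvec(o["ee_rot"]).as_matrix();print(o["time_s"],o["ee_pos"],"yaw",np.degrees(np.arctan2(M[1,2],M[0,2])),"ydir",M[:,1],o["width"],o["contact_force"]);return o,M
E
python3 - <<'E'
from m import *
tcp(); c=shot("wrist","w2"); t=shot("top","t2",(150,150,450,350),2.6); shot("side","s2",(180,130,340,290),3.7)
for n,c in (("wrist",c),("top",t)):
    P=cloud(c)
    np.save(n+".npy",P)
    for zlo,zhi in((.10,.135),(.04,.065)):
        m=(P[...,2]>zlo)&(P[...,2]<zhi)&(abs(P[...,0]-.625)<.02)&(abs(P[...,1]-.198)<.07)
        print(n,zlo,m.sum())
E
```

```text
7.1 [0.626  0.197  0.2214] yaw 2.197535131722094 ydir [-0.0017 -0.0005 -1.    ] 0.008930779779542375 [-0.849   0.6968 -2.1661]
wrist 0.1 1
wrist 0.04 591
top 0.1 3
top 0.04 57
```

View pics/w2.png

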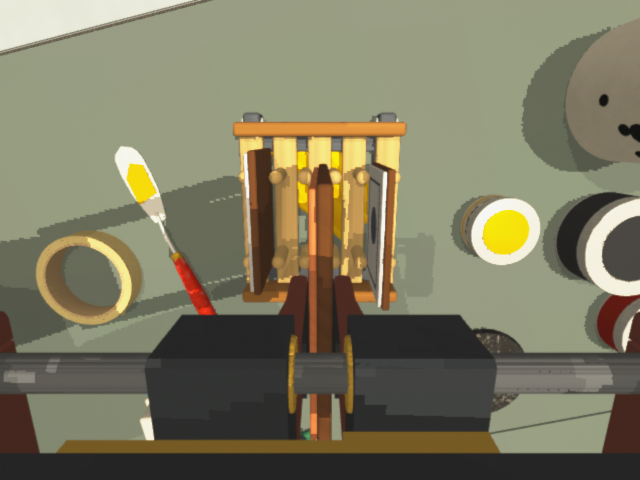

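View pics/s2.png

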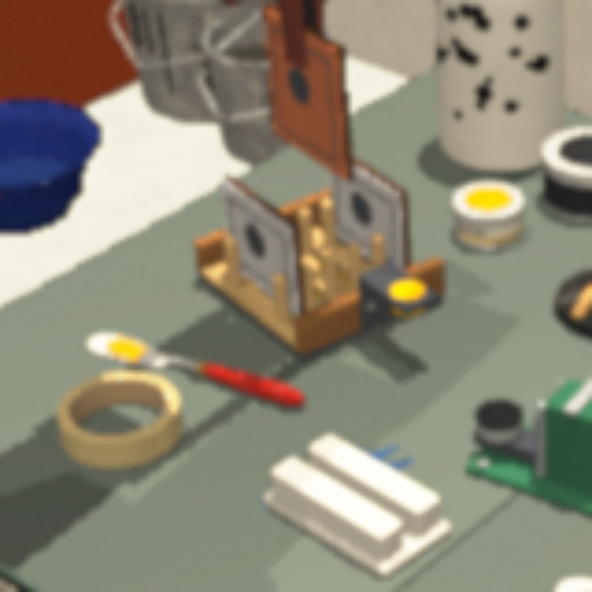

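The wrist and side views show the plate held vertically above the rack (plate at (320,200) in the wrist view, between the dowels). I'll check the dowel positions from this view.

```bash
python3 - <<'E'
from m import *
P=np.load("wrist.npy")
m=((P[...,2]>.050)&(P[...,2]<.068)&(P[...,0]>.60)&(P[...,0]<.655)&(P[...,1]>.14)&(P[...,1]<.26)).astype(np.uint8)
n,l,s,_=cv2.connectedComponentsWithStats(m)
for i in range(1,n):
    q=P[l==i]
    if len(q)>15: print(len(q),q.min(0),q.max(0),s[i][:4], q[q[:,2]>.0595][:,:2].mean(0))
E
```

```text
166 [0.6038 0.2292 0.0502] [0.6156 0.2407 0.0637] [297 170  15  15] [0.6098 0.235 ]
136 [0.6316 0.2301 0.0502] [0.6411 0.2417 0.0645] [330 170  12  15] [0.6363 0.2363]
19 [0.6536 0.2334 0.0503] [0.6549 0.2399 0.0606] [355 173   3   9] [0.6544 0.2368]
134 [0.6069 0.154  0.05  ] [0.6156 0.165  0.064 ] [299 254  10  15] [0.6121 0.1595]
97 [0.6376 0.1553 0.051 ] [0.6443 0.166  0.0634] [333 254   8  15] [0.6399 0.1606]
```

Call:
{"op": "carry_out", "data": {"commands": [[0,20,-1.5,0,0],[0,20,0,0,0],[0,20,0,0,0],[0,20,0,0,0],[0,0,0,0,0]]}}

```text
time_s: 7.88
ee_pos: [0.6236, 0.1968, 0.1402]
ee_rot: [-1.23, 1.184, -1.181]
contact_force: [-0.1, -0.6, -2.2]
width: 0.009
```

```bash
python3 - <<'E'
from m import *
tcp(); shot("side","s3",(200,130,320,250),5);c=shot("wrist","w3",(200,100,440,320),3)
E
```

```text
7.875 [0.6236 0.1968 0.1402] yaw 2.1201383243640675 ydir [-0.004  -0.0012 -1.    ] 0.008994245088540603 [-0.0738 -0.6358 -2.1512]
```

View pics/w3.png

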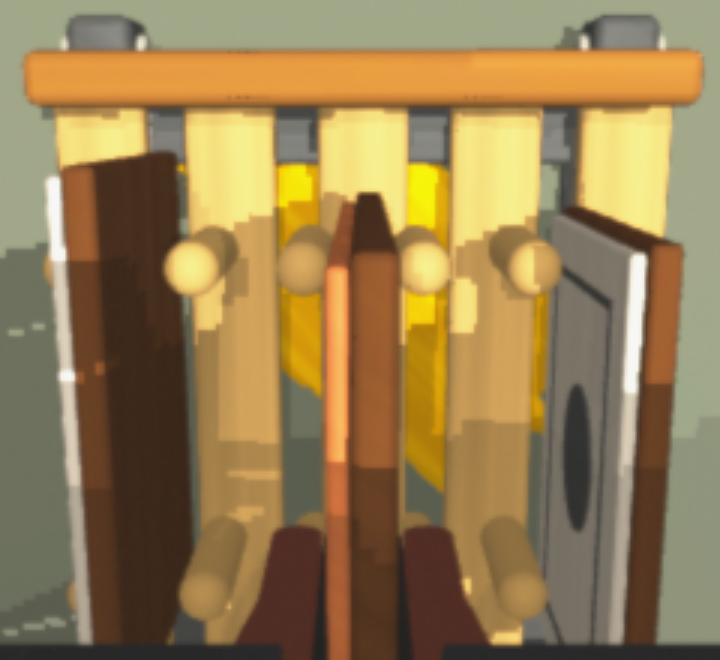

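The plate is centred between the middle dowels (tips at about (300,265) and (420,265) in the crop). I'll keep lowering.

Call:
{"op": "carry_out", "data": {"commands": [[0,15,0,0,0],[0,12,0,0,0],[0,4,0,0,0],[0,0,0,0,0],[0,0,0,0,0]]}}

```text
time_s: 8.6
ee_pos: [0.6253, 0.1973, 0.112]
ee_rot: [-1.226, 1.182, -1.182]
contact_force: [0.9, -0.4, -1.8]
width: 0.009
```

Call:
{"op": "carry_out", "data": {"commands": [[0,2,0,0,0],[0,0,0,0,0]]}}

```text
time_s: 8.85
ee_pos: [0.625, 0.1972, 0.1098]
ee_rot: [-1.226, 1.182, -1.182]
contact_force: [-0.4, -0.2, -2.7]
width: 0.0087
```

```bash
python3 - <<'E'
from m import *
tcp(); shot("side","s4",(200,130,320,250),5)
E
```

```text
8.85 [0.625  0.1972 0.1098] yaw 2.119048688846568 ydir [ 0.0001  0.     -1.    ] 0.008698592227088327 [-0.404  -0.2413 -2.711 ]
```

View pics/s4.png

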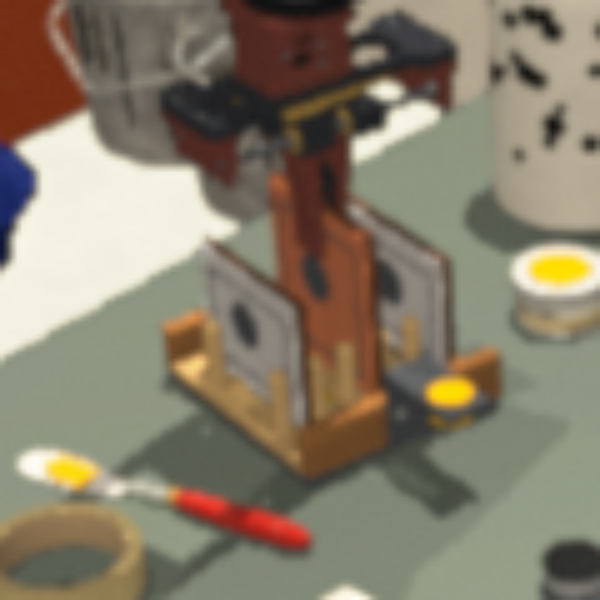

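Call:
{"op": "carry_out", "data": {"commands": [[0,2,0,0,0],[0,0,0,0,0],[0,0,0,0,0]]}}

```text
time_s: 9.28
ee_pos: [0.625, 0.1972, 0.1077]
ee_rot: [-1.226, 1.182, -1.182]
contact_force: [0.0, 0.5, -3.5]
width: 0.0092
```

Call:
{"op": "carry_out", "data": {"commands": [[0,1,0,0,0],[0,0,0,0,0],[0,0,0,0,0]]}}

```text
time_s: 9.65
ee_pos: [0.6252, 0.1972, 0.107]
ee_rot: [-1.226, 1.182, -1.182]
contact_force: [-0.9, -1.6, 2.5]
width: 0.0089
```

It's on the slot floor (force went from -3.5 to +2.5 N). I'll open only a little so the fingers clear the grey plates.

Call:
{"op": "carry_out", "data": {"commands": [[0,0,0,0,25],[0,0,0,0,25],[0,0,0,0,25],[0,0,0,0,25],[0,0,0,0,25]]}}

```text
time_s: 10.28
ee_pos: [0.625, 0.1973, 0.1066]
ee_rot: [-1.227, 1.182, -1.182]
contact_force: [0.0, 0.6, -1.1]
width: 0.0218
```

Call:
{"op": "carry_out", "data": {"commands": [[0,-30,0,0,25],[0,-30,0,0,25],[0,-30,0,0,25],[0,-30,0,0,25],[0,0,0,0,100]]}}

```text
time_s: 10.9
ee_pos: [0.6265, 0.1977, 0.2293]
ee_rot: [-1.222, 1.179, -1.183]
contact_force: [0.1, 0.0, -0.3]
width: 0.0289
```

```bash
python3 - <<'E'
from m import *
o,M=tcp(); c=shot("wrist","w5"); s=shot("side","s5",(200,130,320,250),5)
P=cloud(c)
q=P[(P[...,2]>.12)&(P[...,2]<.15)&(abs(P[...,0]-.625)<.03)&(abs(P[...,1]-.2)<.075)]
print(len(q),cv2.minAreaRect((q[:,:2]*1000).astype(np.float32)),np.percentile(q[:,2],[5,50,95]))
E
```

```text
10.9 [0.6265 0.1977 0.2293] yaw 2.119639935555159 ydir [ 0.0049  0.0014 -1.    ] 0.0288749013512761 [ 0.138   0.0399 -0.3393]
2018 ((624.4678344726562, 196.58554077148438), (9.28285026550293, 110.55406188964844), 2.16154146194458) [0.1358 0.1381 0.1396]
```

View pics/w5.png

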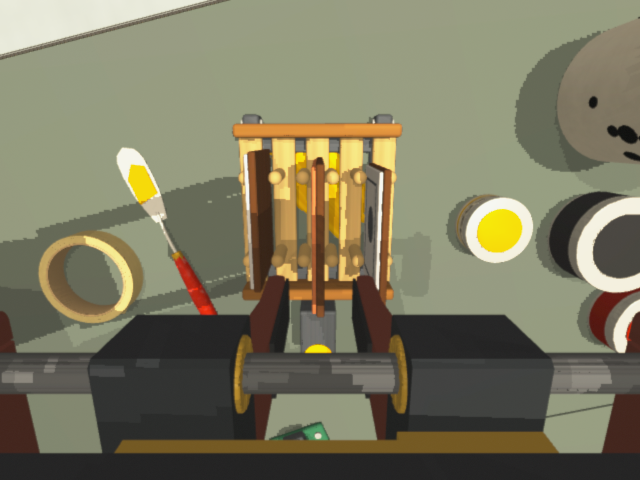

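View pics/s5.png

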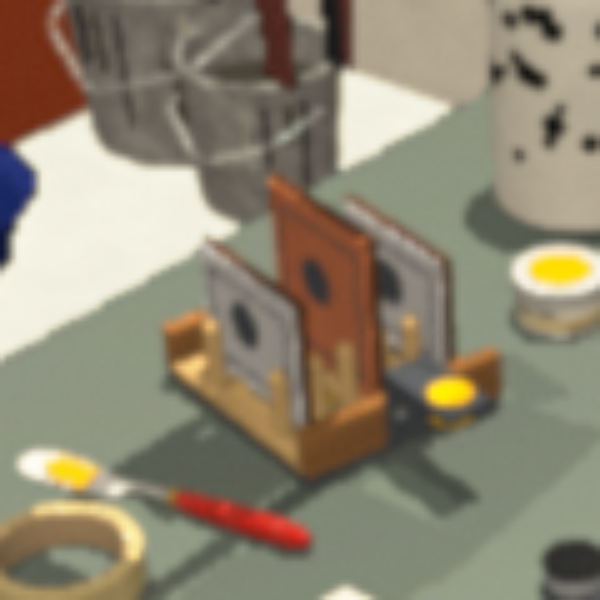

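The wrist and side views show the plate standing in the middle slot, released: top 138 mm up, centre (0.6245, 0.1966), and the grey plates undisturbed. Next is the jack.

Call:
{"op": "carry_out", "data": {"commands": [[49.7,0,0,0,100],[49.7,0,0,0,100],[49.7,0,0,0,100],[49.7,0,0,0,100],[49.7,0,0,0,100]]}}

```text
time_s: 11.62
ee_pos: [0.6331, -0.0525, 0.2247]
ee_rot: [-1.228, 1.184, -1.18]
contact_force: [0.2, 0.3, -0.0]
width: 0.0857
```

Call:
{"op": "carry_out", "data": {"commands": [[49.7,0,0,0,100],[49.7,0,0,0,100],[0,0,0,-0.187,100],[0,0,0,-0.188,100],[0,0,0,0,100]]}}

```text
time_s: 12.25
ee_pos: [0.6369, -0.1504, 0.2248]
ee_rot: [-1.376, 0.905, -0.9]
contact_force: [0.5, -0.2, -0.3]
width: 0.0879
```

```bash
python3 - <<'E'
from m import *
o,M=tcp(); c=shot("wrist","w6"); 
P=cloud(c)
near=(abs(P[...,0]-.64)<.06)&(abs(P[...,1]+.15)<.06)
hsv=cv2.cvtColor(c["image"],cv2.COLOR_RGB2HSV)
q=P[near&(abs(P[...,2]-.079)<.004)]
print("housing",len(q),cv2.minAreaRect((q[:,:2]*1000).astype(np.float32)))
m=(abs(P[...,2]-.040)<.005)&(hsv[...,2]<90)&(abs(P[...,0]-.61)<.05)&(abs(P[...,1]+.08)<.05)
q=P[m];print("saddle",len(q),q[:,:2].mean(0),(q.min(0)+q.max(0))/2,q.max(0)-q.min(0),cv2.minEnclosingCircle((q[:,:2]*1000).astype(np.float32)))
for k in ["jack_saddle","jack_grip","jack_paddle","jack"]:
    for r in tip_of("wrist",k)[:2]: print(k,r["score"],r["location"],world(c,*r["location"],z={"jack_saddle":.04,"jack_grip":.06,"jack_paddle":.115,"jack":0}[k]))
np.save("wrist.npy",P)
E
```

```text
12.25 [ 0.6369 -0.1504  0.2248] yaw 23.45861237172996 ydir [-0.0028  0.0007 -1.    ] 0.0878547313821772 [ 0.5015 -0.2489 -0.3248]
housing 2513 ((647.0913696289062, -169.18115234375), (45.35923767089844, 95.15414428710938), 24.935989379882812)
saddle 1460 [ 0.6103 -0.087 ] [ 0.6163 -0.0987  0.0411] [0.0492 0.0621 0.0074] ((619.7587890625, -98.27012634277344), 33.89846420288086)
jack_saddle 0.74 [319.6, 143.0] [ 0.6084 -0.0897  0.04  ]
jack_grip 0.72 [323.9, 226.3] [ 0.6402 -0.1532  0.06  ]
jack_paddle 0.58 [325.5, 388.5] [ 0.6911 -0.2672  0.115 ]
jack 0.77 [327.1, 215.6] [ 0.6444 -0.1537  0.    ]
```

View pics/w6.png

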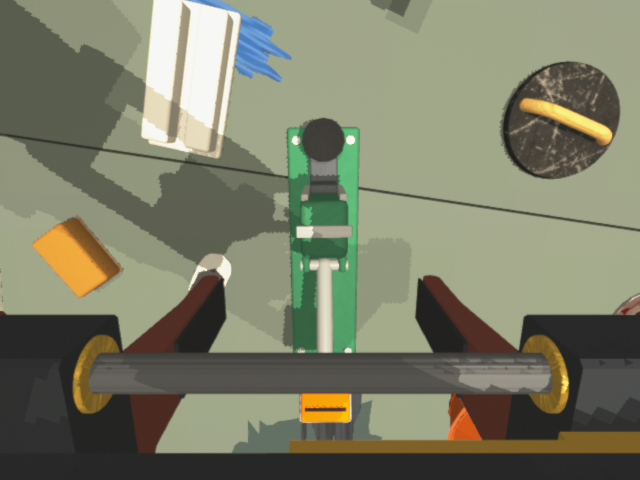

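```bash
python3 - <<'E'
from m import *
c=capture("wrist"); P=cloud(c); im=c["image"]
m=((im.max(-1)<45)).astype(np.uint8); m[:100]=0;m[175:]=0;m[:,:290]=0;m[:,360:]=0
n,l,s,ce=cv2.connectedComponentsWithStats(m); i=1+np.argmax(s[1:,4]); print(s[i],ce[i])
(u,v),r=cv2.minEnclosingCircle(np.argwhere(l==i)[:,::-1].astype(np.float32)); print(u,v,r,world(c,u,v,z=.04))
sad=world(c,u,v,z=.04)
hsv=cv2.cvtColor(im,cv2.COLOR_RGB2HSV)
g=(hsv[...,0]>55)&(hsv[...,0]<85)&(hsv[...,1]>120)
a=np.radians(113.6)
for nm,z in (("house",.079),("base",.008)):
    q=P[g&(abs(P[...,2]-z)<.003)&(abs(P[...,0]-.64)<.1)&(abs(P[...,1]+.17)<.14)]
    print(nm,len(q),cv2.minAreaRect((q[:,:2]*1000).astype(np.float32)))
    for deg in (112.5,113,113.5,114,114.5):
        a=np.radians(deg);ex=np.array([np.cos(a),np.sin(a)]);ey=np.array([-ex[1],ex[0]])
        X=(q[:,:2]-sad[:2])@ex;Y=(q[:,:2]-sad[:2])@ey; print(deg,np.percentile(X,[.5,99.5])+.078,np.percentile(Y,[.5,99.5]))
E
```

```text
Traceback (most recent call last):
ValueError: attempt to get argmax of an empty sequence
```

```bash
python3 - <<'E'
from m import *
c=capture("wrist"); P=cloud(c); im=c["image"]
print(im[140,323],im[165,323],im[140,345])
m=((im.max(-1)<60)).astype(np.uint8); m[:100]=0;m[160:]=0;m[:,:290]=0;m[:,360:]=0
n,l,s,ce=cv2.connectedComponentsWithStats(m); i=1+np.argmax(s[1:,4]); print(s[i],ce[i])
(u,v),r=cv2.minEnclosingCircle(np.argwhere(l==i)[:,::-1].astype(np.float32)); print(u,v,r,world(c,u,v,z=.04))
sad=world(c,u,v,z=.04)
hsv=cv2.cvtColor(im,cv2.COLOR_RGB2HSV)
g=(hsv[...,0]>55)&(hsv[...,0]<85)&(hsv[...,1]>120)
for nm,z in (("house",.079),("base",.008)):
    q=P[g&(abs(P[...,2]-z)<.003)&(abs(P[...,0]-.64)<.1)&(abs(P[...,1]+.17)<.14)]
    print(nm,len(q),cv2.minAreaRect((q[:,:2]*1000).astype(np.float32)))
    for deg in (112.5,113,113.5,114,114.5):
        a=np.radians(deg);ex=np.array([np.cos(a),np.sin(a)]);ey=np.array([-ex[1],ex[0]])
        X=(q[:,:2]-sad[:2])@ex;Y=(q[:,:2]-sad[:2])@ey; print(deg,np.percentile(X,[.5,99.5])+.078,np.percentile(Y,[.5,99.5]))
E
```

```text
[65 64 58] [137 137 131] [241 240 227]Traceback (most recent call last):
  File "<stdin>", line 5, in <module>
    return _wrapfunc(a, 'argmax', axis=axis, out=out, **kwds)
    return bound(*args, **kwds)
ValueError: attempt to get argmax of an empty sequence
```

```bash
python3 - <<'E'
from m import *
c=capture("wrist"); P=cloud(c); im=c["image"]
m=((im.max(-1)<88)).astype(np.uint8); m[:100]=0;m[160:]=0;m[:,:290]=0;m[:,360:]=0
n,l,s,ce=cv2.connectedComponentsWithStats(m); i=1+np.argmax(s[1:,4]); print(s[i],ce[i])
(u,v),r=cv2.minEnclosingCircle(np.argwhere(l==i)[:,::-1].astype(np.float32)); print(u,v,r,world(c,u,v,z=.04))
sad=world(c,u,v,z=.04)
hsv=cv2.cvtColor(im,cv2.COLOR_RGB2HSV)
g=(hsv[...,0]>55)&(hsv[...,0]<85)&(hsv[...,1]>120)
for nm,z in (("house",.079),("base",.008)):
    q=P[g&(abs(P[...,2]-z)<.003)&(abs(P[...,0]-.64)<.1)&(abs(P[...,1]+.17)<.14)]
    print(nm,len(q),cv2.minAreaRect((q[:,:2]*1000).astype(np.float32)))
    for deg in (112.5,113,113.5,114,114.5):
        a=np.radians(deg);ex=np.array([np.cos(a),np.sin(a)]);ey=np.array([-ex[1],ex[0]])
        X=(q[:,:2]-sad[:2])@ex;Y=(q[:,:2]-sad[:2])@ey; print(deg,np.percentile(X,[.5,99.5])+.078,np.percentile(Y,[.5,99.5]))
E
```

```text
[ 301  118   42   42 1415] [321.0834 138.8078]
319.3797607421875 139.2088623046875 22.82964324951172 [ 0.6083 -0.0867  0.04  ]
house 224 ((640.3259887695312, -152.62045288085938), (38.41129684448242, 46.460044860839844), 23.680856704711914)
112.5 [-0.0179  0.027 ] [-0.0232  0.015 ]
113 [-0.0181  0.0269] [-0.0227  0.0154]
113.5 [-0.0182  0.0268] [-0.0222  0.016 ]
114 [-0.0182  0.0267] [-0.0217  0.0166]
114.5 [-0.018   0.0266] [-0.0212  0.0171]
base 3994 ((654.3272094726562, -186.234375), (67.22798919677734, 240.52748107910156), 23.85826873779297)
112.5 [-0.1494  0.088 ] [-0.0393  0.0306]
113 [-0.1496  0.0882] [-0.0375  0.0309]
113.5 [-0.1497  0.0884] [-0.0359  0.0312]
114 [-0.1495  0.0882] [-0.0351  0.0314]
114.5 [-0.1495  0.088 ] [-0.0346  0.0321]
```

Green housing centre is (0.6403, -0.1526) and the jack yaw is 113.7°, consistent with the sizes given. I'll descend and grip it.

Call:
{"op": "carry_out", "data": {"commands": [[3.4,40,2.2,0,100],[0,40,0,0,100],[0,40,0,0,100],[0,40,0,0,100],[0,0,0,0,100]]}}

```text
time_s: 13.28
ee_pos: [0.6388, -0.152, 0.0637]
ee_rot: [-1.378, 0.906, -0.897]
contact_force: [0.9, -0.4, -0.0]
width: 0.0879
```

Call:
{"op": "carry_out", "data": {"commands": [[0,12,0,0,100],[0,12,0,0,100],[0,0,0,0,100],[0,0,0,0,100]]}}

```text
time_s: 13.78
ee_pos: [0.6416, -0.1527, 0.0433]
ee_rot: [-1.376, 0.9, -0.902]
contact_force: [-0.4, -0.1, 0.2]
width: 0.0878
```

Call:
{"op": "carry_out", "data": {"commands": [[0,0,0,0,0],[0,0,0,0,0],[0,0,0,0,0],[0,0,0,0,0],[0,0,0,0,0]], "force": 40}}

```text
time_s: 14.4
ee_pos: [0.6412, -0.1526, 0.0427]
ee_rot: [-1.376, 0.901, -0.901]
contact_force: [0.3, 0.0, 0.4]
width: 0.0411
```

```bash
python3 - <<'E'
from m import *
tcp(); shot("side","s7",(260,180,420,320),5)
E
```

```text
14.4 [ 0.6412 -0.1526  0.0427] yaw 23.574733823716866 ydir [-0.  0. -1.] 0.0411414150709875 [0.3031 0.0458 0.4273]
```

View pics/s7.png

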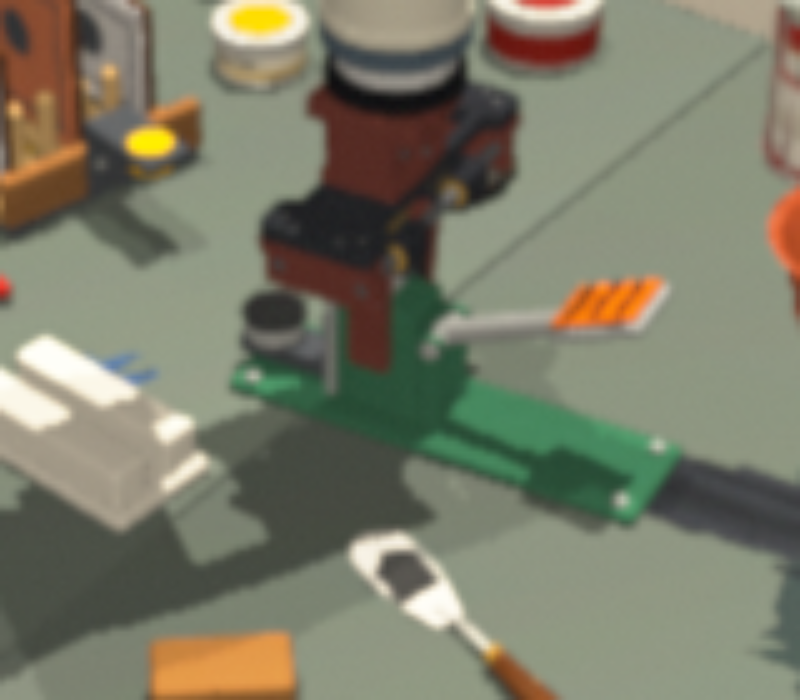

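Call:
{"op": "carry_out", "data": {"commands": [[0,-3,0,0,0],[0,-3,0,0,0],[0,0,0,0,0],[0,0,0,0,0]]}}

```text
time_s: 14.95
ee_pos: [0.641, -0.1525, 0.0484]
ee_rot: [-1.376, 0.901, -0.901]
contact_force: [0.3, 0.2, -8.9]
width: 0.0396
```

Call:
{"op": "carry_out", "data": {"commands": [[0,0,0,0.094,0],[0,0,0,0.093,0],[0,0,0,0.093,0],[0,0,0,0.093,0],[0,0,0,0,0]]}}

```text
time_s: 15.58
ee_pos: [0.6411, -0.1526, 0.0485]
ee_rot: [-1.228, 1.18, -1.18]
contact_force: [0.0, -0.3, -9.2]
width: 0.0397
```

```bash
python3 - <<'E'
from m import *
tcp(); c=shot("side","s8",(220,160,420,320),4);t=shot("top","t8",(150,150,450,350),2.6);w=shot("wrist","w8")
for k,z in(("jack_saddle",.046),("rack_pad",.05)):
  for n,cc in(("side",c),("top",t),("wrist",w)):
    for r in tip_of(n,k)[:1]: print(n,k,r["score"],r["location"],world(cc,*r["location"],z=z))
E
```

```text
15.575 [ 0.6411 -0.1526  0.0485] yaw 2.2554730290081273 ydir [-0.0003  0.0001 -1.    ] 0.03974267464671563 [ 0.0278 -0.2909 -9.1755]
side jack_saddle 0.51 [324.1, 237.8] [ 0.6375 -0.0955  0.046 ]
wrist jack_saddle 0.88 [314.8, 132.5] [ 0.6355 -0.0806  0.046 ]
side rack_pad 0.97 [292.1, 211.1] [0.6407 0.0696 0.05  ]
top rack_pad 0.89 [255.7, 227.2] [0.6297 0.0729 0.05  ]
```

View pics/s8.png

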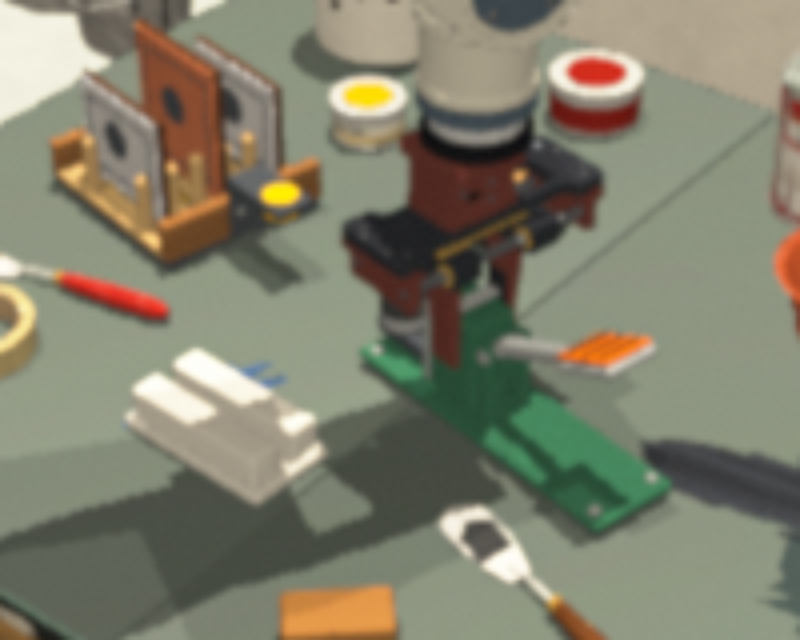

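View pics/t8.png

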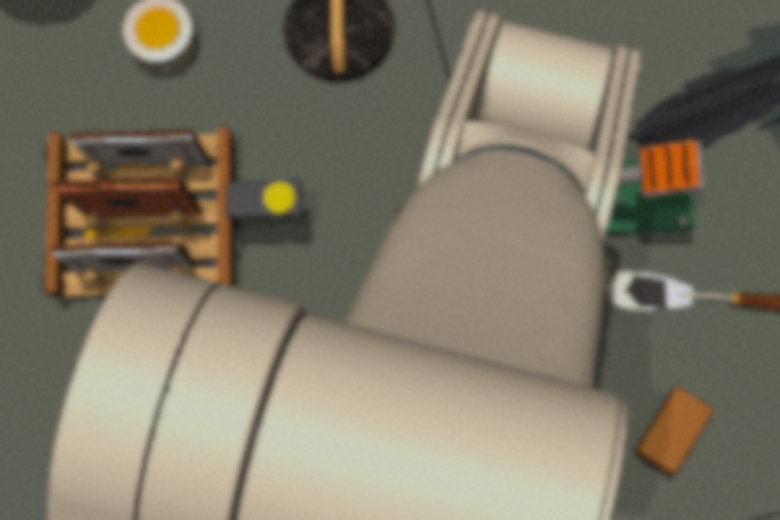

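View pics/w8.png

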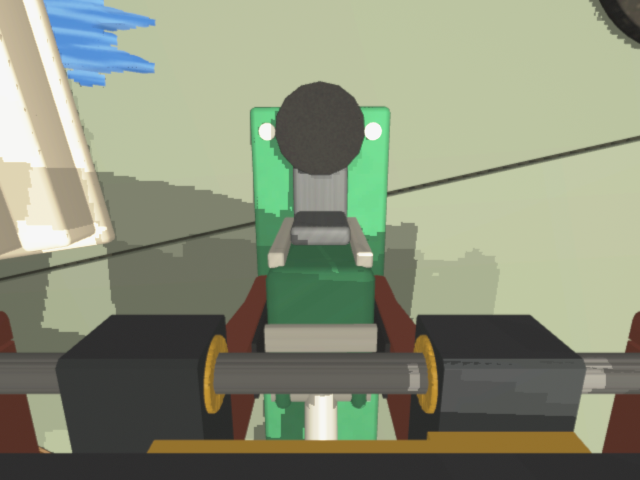

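The side and wrist views show the jack held level and aligned with the rack, saddle at (320,128) in the wrist view, about (0.638, -0.079). I'll carry it in low.

Call:
{"op": "carry_out", "data": {"commands": [[-20,0,-0.5,0,0],[-20,0,-0.5,0,0],[-20,0,-0.5,0,0],[-20,0,-0.5,0,0],[-20,0,-0.3,0,0]]}}

```text
time_s: 16.65
ee_pos: [0.635, -0.0511, 0.0488]
ee_rot: [-1.227, 1.18, -1.18]
contact_force: [0.3, -0.1, -9.5]
width: 0.0399
```

```bash
python3 - <<'E'
from m import *
tcp(); c=shot("side","s9",(220,160,420,320),4);w=shot("wrist","w9")
P=cloud(w)
h=cv2.cvtColor(w["image"],cv2.COLOR_RGB2HSV)
m=((h[...,0]>22)&(h[...,0]<34)&(h[...,1]>200)&(abs(P[...,2]-.067)<.008)&(abs(P[...,0]-.63)<.03)&(abs(P[...,1]-.065)<.03))
q=P[m]; print(m.sum(),(q.min(0)+q.max(0))/2,q.max(0)-q.min(0),cv2.minEnclosingCircle((q[:,:2]*1000).astype(np.float32)))
print(world(w,320,128,z=.046))
E
```

```text
16.65 [ 0.635  -0.0511  0.0488] yaw 2.2362956640445892 ydir [ 0.0002  0.     -1.    ] 0.03994641327127088 [ 0.339  -0.1117 -9.473 ]
3046 [0.6291 0.0588 0.0681] [0.0281 0.0148 0.0055] ((629.0798950195312, 64.79397583007812), 14.075348854064941)
[0.6312 0.0251 0.046 ]
```

View pics/w9.png

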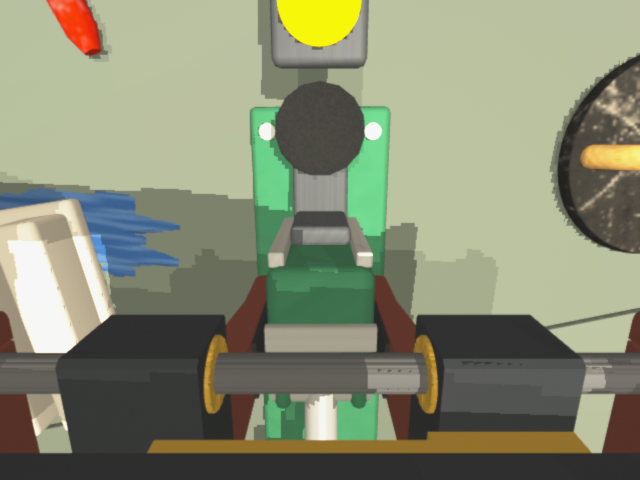

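View pics/s9.png

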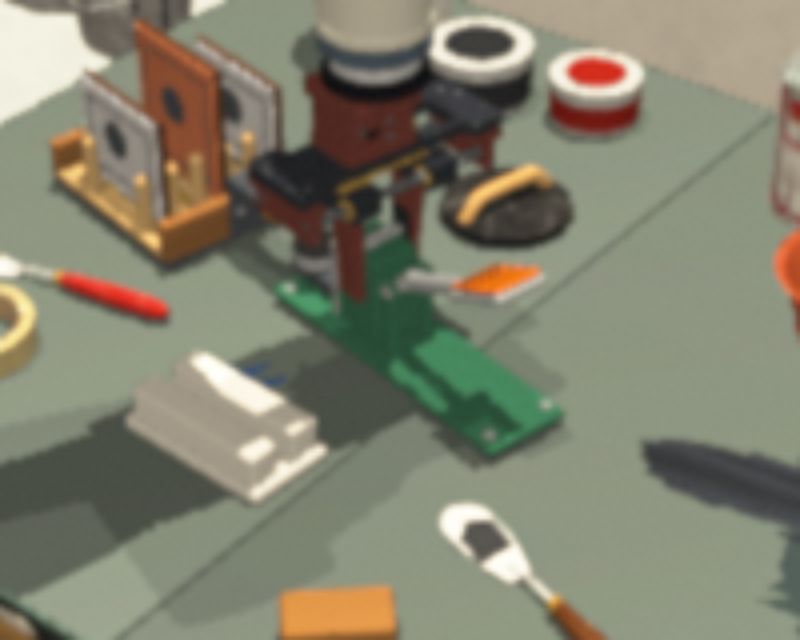

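The disc (320,5) is straight ahead of the saddle (320,128), so I'll go about 42 mm along the jack's axis and then lower it.

Call:
{"op": "carry_out", "data": {"commands": [[-15,0,0,0,0],[-15,0,0,0,0],[-12,0,0,0,0],[0,0,0,0,0],[0,0,0,0,0]]}}

```text
time_s: 17.38
ee_pos: [0.6335, -0.011, 0.0487]
ee_rot: [-1.227, 1.181, -1.181]
contact_force: [0.1, -0.1, -9.0]
width: 0.0398
```

Call:
{"op": "carry_out", "data": {"commands": [[0,2,0,0,0],[0,2,0,0,0],[0,2,0,0,0],[0,0,0,0,0],[0,0,0,0,0]]}}

```text
time_s: 18.0
ee_pos: [0.6335, -0.011, 0.0427]
ee_rot: [-1.227, 1.181, -1.181]
contact_force: [0.5, -0.9, -7.2]
width: 0.0399
```

```bash
python3 - <<'E'
from m import *
tcp(); c=shot("side","s10",(220,160,380,290),5);w=shot("wrist","w10")
E
```

```text
18.0 [ 0.6335 -0.011   0.0427] yaw 2.206967106519347 ydir [ 0.     -0.0002 -1.    ] 0.039947271116937806 [ 0.4664 -0.8845 -7.1883]
```

View pics/w10.png

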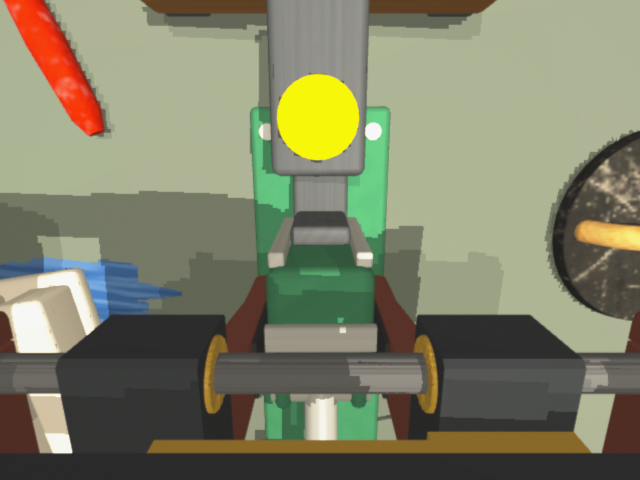

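View pics/s10.png

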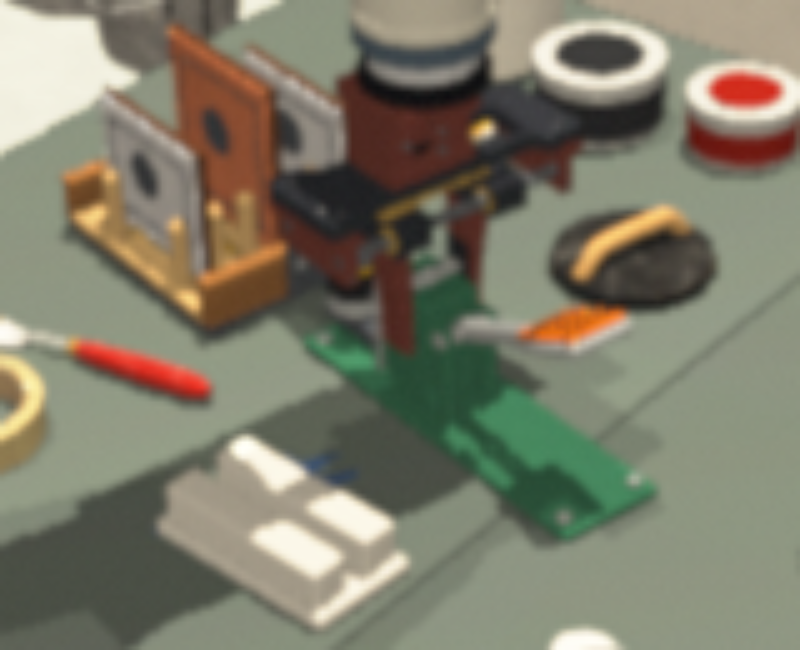

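```bash
python3 - <<'E'
from m import *
w=capture("wrist")
print(world(w,318,117,z=.067),world(w,320,128,z=.041))
E
```

```text
[0.6293 0.0659 0.067 ] [0.6301 0.063  0.041 ]
```

Call:
{"op": "carry_out", "data": {"commands": [[-3,0,-0.5,0,0],[0,1,0,0,0],[0,0,0,0,0],[0,0,0,0,0]]}}

```text
time_s: 18.65
ee_pos: [0.6329, -0.0076, 0.0426]
ee_rot: [-1.227, 1.181, -1.181]
contact_force: [-3.9, 0.8, 6.6]
width: 0.04
```

Call:
{"op": "carry_out", "data": {"commands": [[0,0.5,0,0,0],[0,0,0,0,0],[0,0,0,0,0]]}}

```text
time_s: 19.02
ee_pos: [0.6329, -0.0076, 0.0426]
ee_rot: [-1.227, 1.181, -1.181]
contact_force: [-6.6, 0.8, 10.7]
width: 0.0395
```

Call:
{"op": "carry_out", "data": {"commands": [[0,0,0,0,80],[0,0,0,0,80],[0,0,0,0,80],[0,0,0,0,80],[0,0,0,0,80]]}}

```text
time_s: 19.65
ee_pos: [0.6328, -0.0079, 0.0411]
ee_rot: [-1.227, 1.181, -1.181]
contact_force: [0.4, -0.2, -0.0]
width: 0.0705
```

Call:
{"op": "carry_out", "data": {"commands": [[0,-35,0,0,80],[0,-35,0,0,80],[0,-35,0,0,80],[0,-35,0,0,80],[0,0,0,0,80]]}}

```text
time_s: 20.27
ee_pos: [0.6348, -0.0079, 0.1842]
ee_rot: [-1.223, 1.176, -1.184]
contact_force: [0.6, 0.7, -0.2]
width: 0.07
```

Call:
{"op": "carry_out", "data": {"commands": [[40,0,0,0,0],[40,0,0,0,0],[40,0,0,0,0],[0,0,0,0,0],[0,0,0,0,0]]}}

```text
time_s: 20.9
ee_pos: [0.6368, -0.1273, 0.18]
ee_rot: [-1.228, 1.183, -1.18]
contact_force: [0.9, 0.1, 0.1]
width: 0.0241
```

```bash
python3 - <<'E'
from m import *
tcp(); c=shot("side","s11",(220,160,380,290),5);w=shot("wrist","w11");t=shot("top","t11",(150,150,450,350),2.6)
for k,z in(("jack_saddle",.04),("rack_pad",.05),("jack_paddle",.115),("jack_grip",.06)):
  for n,cc in(("side",c),("top",t),("wrist",w)):
    for r in tip_of(n,k)[:1]: print(n,k,round(r["score"],2),r["location"],world(cc,*r["location"],z=z))
P=cloud(w)
h=cv2.cvtColor(w["image"],cv2.COLOR_RGB2HSV)
q=P[(h[...,0]<14)&(h[...,1]>170)&(P[...,2]>.09)&(P[...,2]<.14)&(abs(P[...,0]-.64)<.06)&(P[...,1]<-.1)&(P[...,1]>-.22)]
print("paddle",len(q)); 
if len(q): print(q.min(0),q.max(0),cv2.minAreaRect((q[:,:2]*1000).astype(np.float32)))
E
```

```text
20.9 [ 0.6368 -0.1273  0.18  ] yaw 2.175916298695402 ydir [-0.0018  0.0008 -1.    ] 0.0240687229960911 [0.8892 0.1052 0.0644]
side jack_saddle 0.6 [303.9, 238.3] [ 0.5952 -0.0557  0.04  ]
top jack_saddle 0.49 [259.5, 227.0] [0.6325 0.065  0.04  ]
side rack_pad 0.92 [292.3, 214.2] [0.6315 0.0551 0.05  ]
top rack_pad 0.95 [256.8, 225.9] [0.6329 0.0704 0.05  ]
side jack_paddle 0.67 [331.0, 225.6] [ 0.6289 -0.138   0.115 ]
wrist jack_paddle 0.91 [321.6, 260.9] [ 0.6373 -0.1311  0.115 ]
side jack_grip 0.59 [304.8, 218.3] [0.64   0.0017 0.06  ]
top jack_grip 0.74 [286.4, 220.0] [ 0.6453 -0.0001  0.06  ]
wrist jack_grip 0.85 [323.5, 65.9] [ 0.6338 -0.0087  0.06  ]
paddle 554
[ 0.617  -0.1489  0.1046] [ 0.6574 -0.1113  0.1244] ((637.5938720703125, -129.99053955078125), (39.39878463745117, 37.263389587402344), 3.3832685947418213)
```

View pics/w11.png

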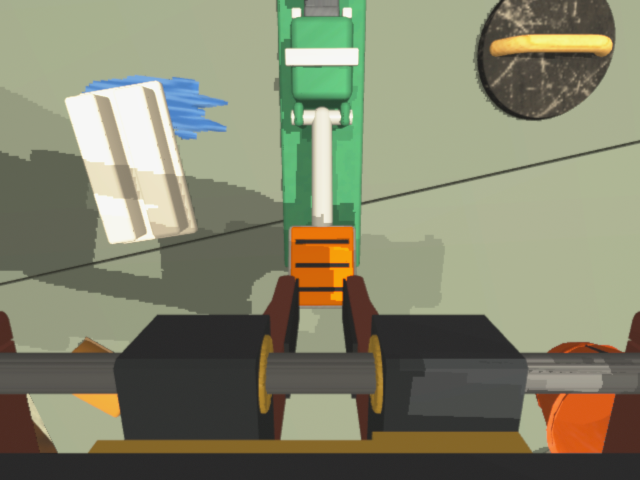

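View pics/s11.png

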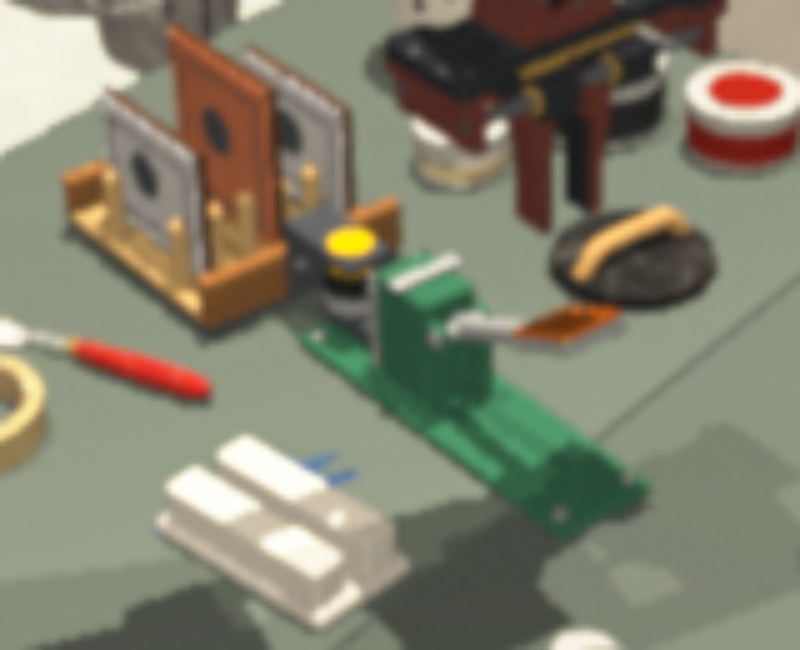

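View pics/t11.png

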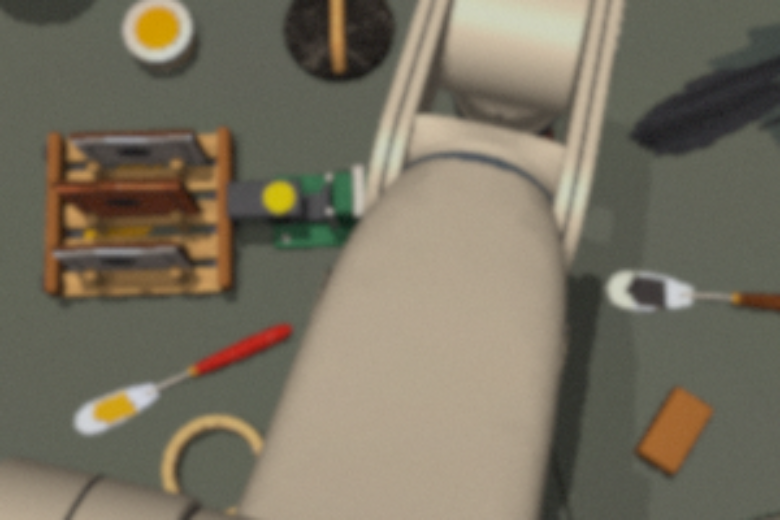

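The views show the jack flat with its saddle under the yellow pad, handle up, and the tray down. The paddle centre is about (0.6375, -0.136) at 0.115 m. I'll close the fingers and go down to just above it.

Call:
{"op": "carry_out", "data": {"commands": [[3,20,0,0,0],[0,20,0,0,0],[0,10,0,0,0],[0,0,0,0,0],[0,0,0,0,0]], "force": 20}}

```text
time_s: 22.28
ee_pos: [0.6379, -0.1308, 0.1314]
ee_rot: [-1.227, 1.18, -1.181]
contact_force: [0.4, 0.1, -0.0]
width: 0.0005
```

```bash
python3 - <<'E'
from m import *
tcp(); c=shot("side","s12",(220,160,380,290),5)
E
```

```text
22.275 [ 0.6379 -0.1308  0.1314] yaw 2.206010274550419 ydir [ 0.0004 -0.0001 -1.    ] 0.00047264726971877637 [ 0.374   0.0889 -0.0067]
```

View pics/s12.png

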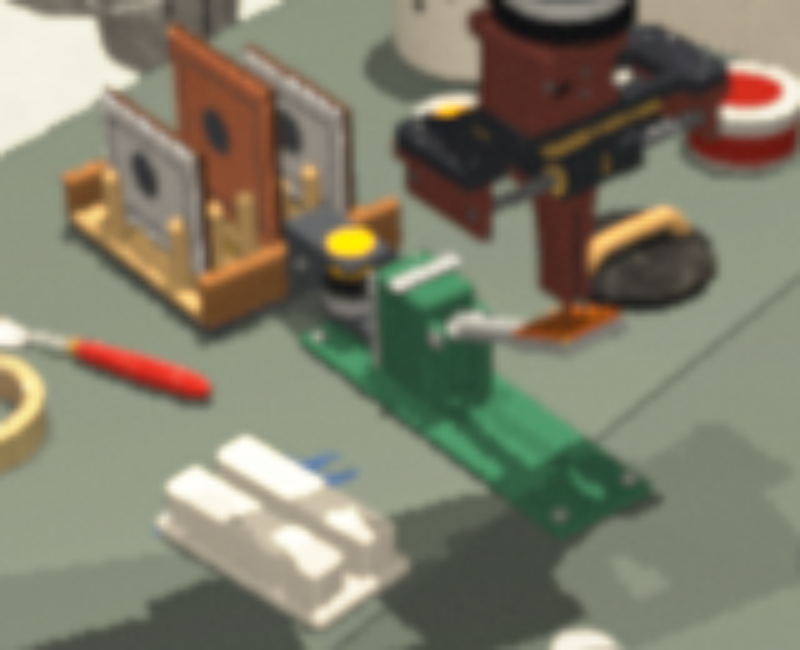

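The closed fingertips are just above the orange paddle (crop (575,305)). I'll press in small steps along the paddle's arc.

Call:
{"op": "carry_out", "data": {"commands": [[0,5,0,0,0],[0,5,0,0,0],[0.5,5,0,0,0],[1,5,0,0,0],[1,5,0,0,0]]}}

```text
time_s: 22.95
ee_pos: [0.638, -0.1336, 0.1061]
ee_rot: [-1.227, 1.18, -1.181]
contact_force: [0.6, -0.9, 3.4]
width: 0.0006
```

Call:
{"op": "carry_out", "data": {"commands": [[1,4,0,0,0],[1,4,0,0,0],[1,4,0,0,0],[1,4,0,0,0],[0,0,0,0,0]]}}

```text
time_s: 23.58
ee_pos: [0.6382, -0.138, 0.0907]
ee_rot: [-1.227, 1.18, -1.182]
contact_force: [-1.0, -2.3, 8.6]
width: 0.0006
```

```bash
python3 - <<'E'
from m import *
tcp(); c=shot("side","s13",(220,160,380,290),5)
E
```

```text
23.575 [ 0.6382 -0.138   0.0907] yaw 2.204807559077644 ydir [ 0.0008 -0.0008 -1.    ] 0.0006052485541936403 [-1.0065 -2.2842  8.6325]
```

View pics/s13.png

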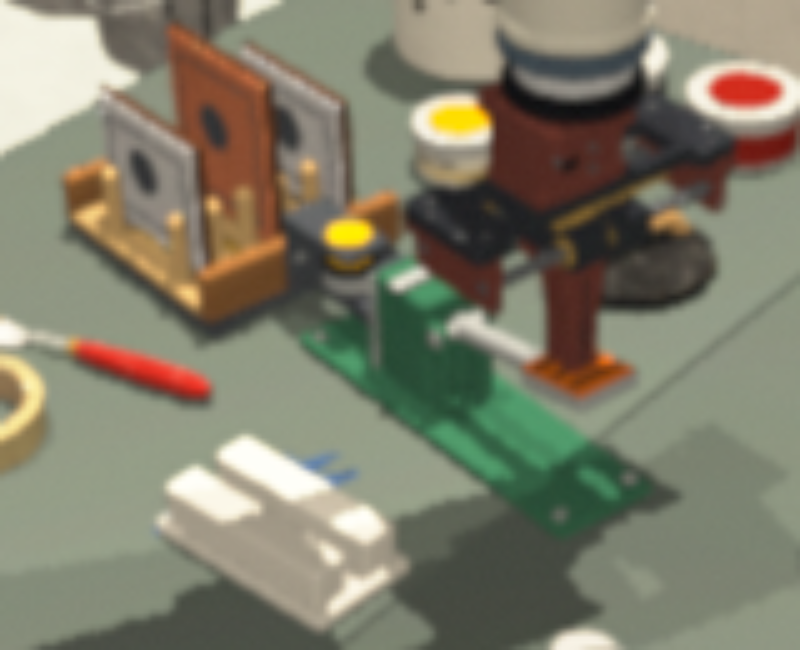

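Call:
{"op": "carry_out", "data": {"commands": [[1,3,0,0,0],[0.5,3,0,0,0],[0.5,3,0,0,0],[0.5,3,0,0,0],[0.5,3,0,0,0]]}}

```text
time_s: 24.25
ee_pos: [0.6383, -0.1409, 0.0759]
ee_rot: [-1.227, 1.18, -1.182]
contact_force: [-1.4, -2.3, 9.4]
width: 0.0003
```

Call:
{"op": "carry_out", "data": {"commands": [[0.5,3,0,0,0],[0.5,3,0,0,0],[0.5,3,0,0,0],[0.5,3,0,0,0],[0,3,0,0,0]]}}

```text
time_s: 24.88
ee_pos: [0.6384, -0.1421, 0.0611]
ee_rot: [-1.226, 1.181, -1.181]
contact_force: [-1.7, 1.0, 10.9]
width: 0.0005
```

```bash
python3 - <<'E'
from m import *
tcp(); c=shot("side","s14",(220,160,380,290),5)
E
```

```text
24.875 [ 0.6384 -0.1421  0.0611] yaw 2.1940924925181564 ydir [ 0.0008  0.0003 -1.    ] 0.0005357396227198743 [-1.6809  0.9897 10.8696]
```

View pics/s14.png

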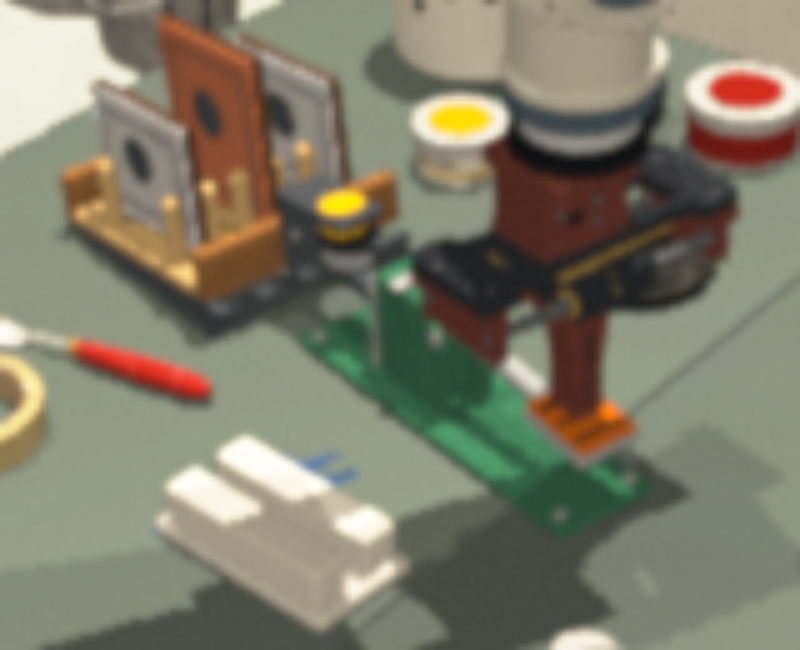

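The tray is tilting and the plate stands well. About 7 mm remain to the stop.

Call:
{"op": "carry_out", "data": {"commands": [[0,2,0,0,0],[0,2,0,0,0],[0,2,0,0,0],[0,1,0,0,0],[0,0,0,0,0]]}}

```text
time_s: 25.55
ee_pos: [0.6386, -0.142, 0.0559]
ee_rot: [-1.226, 1.18, -1.181]
contact_force: [-7.6, 1.4, 24.8]
width: 0.0004
```

Call:
{"op": "carry_out", "data": {"commands": [[0,1,0,0,0],[0,0,0,0,0],[0,0,0,0,0]]}}

```text
time_s: 25.92
ee_pos: [0.6386, -0.142, 0.0557]
ee_rot: [-1.226, 1.18, -1.181]
contact_force: [-8.7, 2.2, 30.9]
width: 0.0005
```

Call:
{"op": "carry_out", "data": {"commands": [[0,-1,0,0,0],[0,0,0,0,0],[0,0,0,0,0],[0,0,0,0,0],[0,0,0,0,0]]}}

```text
time_s: 26.55
ee_pos: [0.6385, -0.142, 0.0559]
ee_rot: [-1.226, 1.18, -1.181]
contact_force: [-7.0, 2.7, 24.3]
width: 0.0005
```

```bash
python3 - <<'E'
from m import *
tcp(); c=shot("side","s15",(220,160,380,290),5);t=shot("top","t15",(150,150,450,350),2.6)
P=cloud(t);h=cv2.cvtColor(t["image"],cv2.COLOR_RGB2HSV)
q=P[(h[...,0]>22)&(h[...,0]<33)&(h[...,1]>170)&(P[...,2]>.07)&(abs(P[...,0]-.63)<.03)&(abs(P[...,1]-.065)<.03)]
print("disc",len(q),np.median(q,0))
q=P[(P[...,2]>.13)&(P[...,2]<.17)&(abs(P[...,0]-.625)<.02)&(abs(P[...,1]-.2)<.08)]
print("plate top",len(q),q.min(0),q.max(0),np.polyfit(q[:,1],q[:,2],1),np.polyfit(q[:,1],q[:,0],1))
E
```

```text
26.55 [ 0.6385 -0.142   0.0559] yaw 2.2031762808347164 ydir [ 0.001   0.0004 -1.    ] 0.00048242838910969913 [-7.0024  2.6698 24.3369]
disc 106 [0.6293 0.0765 0.095 ]
plate top 292 [0.6184 0.1569 0.13  ] [0.6317 0.2676 0.1588] [-0.0812  0.1618] [-0.0333  0.6311]
```

View pics/s15.png

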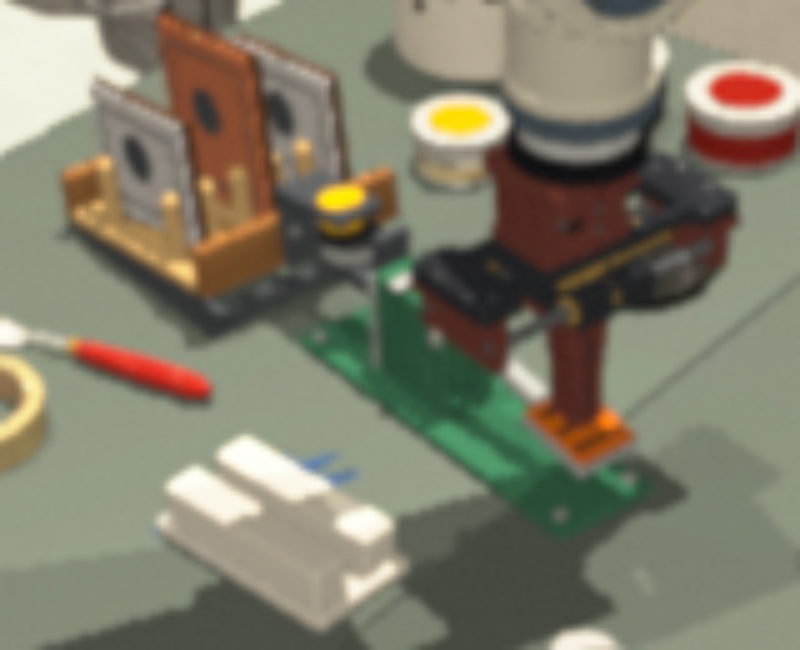

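View pics/t15.png

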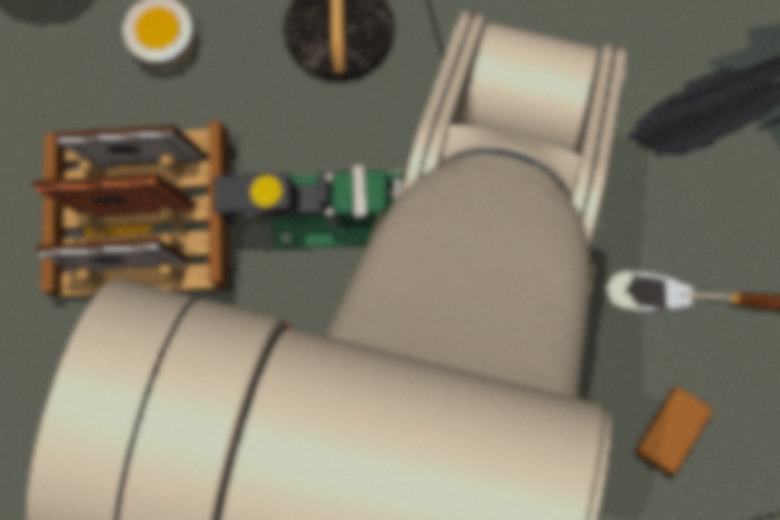

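The tray is tilted about 0.12 rad (disc up 27 mm over 217 mm). The plate's top centre is at y 0.212, against 0.213 expected if it stayed fixed in its slot, and the jack hasn't moved. Everything is at rest, so I'm handing in.

```bash
python3 - <<'E'
from m import *
o=get_obs(); print(o["time_s"],o["contact_force"],np.abs(o["dq"]).max()); print(job_done())
E
```

```text
26.65 [-7.3906  2.1724 25.1467] 0.0019300349633666922
the job is handed in; nothing more can be done
None
```

I did the task in the order asked and handed it in at about 27 s of the 64 s allowed. The hand-in gives no verdict, so what follows is from my own last checks.

- **Plate:** The copper plate stands on edge in the middle slot, released. With the tray down, its top was 138 mm up and its centre within about 2 mm of the slot's centre. After tilting, it was within about 1 mm of where it should be if it had not slid.
- **Jack:** It was set flat with its saddle about 2 mm from the pad's centre by my estimate. It showed no shift while I pressed the handle. As the tray tilts, the pad's arc should move it to about 5 mm from the saddle.
- **Handle and tray:** The shut fingers hold the paddle down at its stop with about 25 N. The yellow disc rose 27 mm, which is a tilt of about 0.12 rad. The images show the jack carrying the tray, with the arm touching only the paddle.
- **Other things:** In the images, the grey plates are still in their slots and the sanding block and baren look unmoved. The tape was hidden by the arm in the last top view, but in the last side view it is where it was.

No check failed. The one disagreement was the point detector's side-camera reading of the saddle, off by several centimetres once it sat under the pad. I did not use that reading; the wrist camera, top camera and arm position agreed with each other.

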